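# Turn the nested bin so it stands on its ledges

### The arm

A 7-joint arm with a two-finger parallel gripper is mounted at the origin on the work surface. World frame = base frame: x ahead of the robot, y to its left, z up, the work surface at z = 0. Lengths are in m, angles in rad, forces in N, time in s.
With the tool pointing down it reaches from about 0.4 to 0.75 m from the base axis. Payload 19.5 kg.
Tool frame: the origin (TCP) lies at the centre of the arm's flange, where the gripper is bolted on; the fingertips stand 173 mm ahead of it and the grasp point (between the pads) lies 155 mm ahead of it (bot.finger_overhang is the distance from the TCP to the fingertips, in m); z points along the fingers, y is the line along which they close (so a half turn about z gives the same grasp; the last joint's range is limited). The gripper opens to 85 mm and grips with 20 to 120 N. Pads are 22 mm wide; open, the fingers measure 114 mm over their backs; the gripper's body (76 mm by 85 mm) begins 54 mm behind the grasp point. The pads swing forward as they close: fully open they stand 13 mm farther back than shut.
Start: joints at [1.168, 0.707, -0.028, 1.485, 0.022, 0.951, -0.075], TCP at [0.203, -0.538, 0.405] pointing down, gripper open.
Joint ranges: [-2.71, 2.71], [-0.32, 2.16], [-1.57, 1.52], [0, 2.45], [-1.46, 4.6], [0, 2.02], [-2.83, 2.83]. Speed limits (rad/s): [1.89, 1.89, 2.57, 2.57, 3.01, 3.01, 3.01].

### API

Orientations are given as a rotation vector (axis times angle).
In Python, from workcell import bot gives the robot as it stands. Calls block until the motion is done:
- bot.reach(position, orientation): joint-space move of the TCP to a pose.
- bot.move_l(position, velocity=0.15, rot=None, f_stop=None): straight line of the TCP; rot=None keeps the orientation; velocity is the mean speed in m/s. With f_stop (N) it stops when the force on the tool has changed by that much, and returns True; else False.
- bot.goto_joints(angles): joint-space move.
- bot.move_gripper(opening, force=None): finger opening in m; force is the grip in N (None keeps the last); returns when the fingers have stopped.
- bot.sleep(seconds).
- bot.inverse_kinematics(position, orientation): joint angles nearest the present ones, or None.
- bot.get_image(name): name is "scene" or "top" or "wrist"; returns (picture, depth): 420x560x3 uint8, red, green, blue; 420x560 float32, m along the optical axis (not along the pixel's ray), 0 where there is no reading.
- bot.get_calibration(name): a dict with "intrinsics" (3x3 intrinsics, pixels), "rvec" (rotation vector, rad) and "tvec" (3), from world to camera coordinates, as OpenCV has them. Camera axes: x right, y down, z forward; pixel columns grow to the right and rows downward; lengths in m; the calibration is good to about 2 mm. A picture is of the moment at which its call begins: read the wrist's pose just before it. get_calibration takes no time and is no camera call; for the wrist camera it gives the pose at the moment of the call.
A pose or a line that the arm cannot do raises bot.PlanningError and nothing moves.
- bot.finish_job(): hands the job in; it is judged then, once.
Trained networks look in the newest picture that a camera, given by its name, has taken for a name from the list of things; names that differ only in an ending like _2 or _b are one class to them, and where a whole thing is asked for, a point or a joint stands for the part that bears it (a point fixed in the world has none). Each returns a list of dicts, best first, with "confidence" (0 to 1); they miss things now and then, are a little off and sometimes report something else, mostly with a low value. They report only what shows in the picture. A call takes as long as a camera call. They do not tell look-alikes from the thing itself.
- bot.regions_of(camera, label): "region" (420x560 bool, what is visible of it) and "position" ([column, row] in pixels, amid what is visible of it).
Readings, each from a call of its own:
- bot.get_t(): time.
- bot.get_joint_positions(): joint angles.
- bot.get_qd(): joint speeds.
- bot.get_tau(): joint torques, N m.
- bot.get_position(): TCP position.
- bot.get_eef_rot(): TCP orientation.
- bot.get_contact_force(): force on the tool from outside, world axes, zero at the start.
- bot.get_wrist_torque(): the same for the moment, N m.
- bot.get_finger_gap(): finger opening in m.
- bot.get_finger_force(): force on a finger pad.
Only numpy, scipy, OpenCV 4.12 (cv2) and the standard library are available. Lean on these libraries where they do the work, as an engineer would, in place of code of your own. Each camera call takes 0.05 s, during which the arm holds its last target. There are 200 camera calls.

### The job

The blue bin is nested down in the metal carrier, close over resin mounts that need air to cure. Lift it out by its handle, turn it half a turn, and set it gently back on the same carrier so that all four of its lugs drop fully into the notches of the yellow ledges (feel for them: the ledge frame is not always clipped in the middle), then let go of it only once it rests there. Leave the carrier where it stands, the mounts in it, and the other things on the bench alone.

Things in the scene. Friction and masses are not known exactly. Their poses are not given: they have to be found in the camera images.
- carrier: Open metal bin, 190 mm long (its x), 138 wide (y), 85 high, walls 5 mm, 1.5 kg, loose on the bench; origin at the centre of its underside, z up. Orange patch outside on its -x end. At each end inside, a grey step 36 mm above the underside carries the nested bin's floor. The nested bin lies the same way round (x axes alike).
- carrier_rim (a point): Centre of the carrier's mouth, 85 mm above its underside, on its middle. Yellow ledges reach in from both long walls to |y| = 53 mm, centred at x = -58 and +18 mm; each is 32 mm long, top level with the rim, with a notch 18 mm long (x) and 5 mm deep in its middle.
- carrier_frame (a point): Carrier's middle again, at the height of the notch floors (80 mm). All four ledges form one frame that may be clipped up to 9 mm towards the carrier's +x or -x of the places given for the rim. This shift is not in any reading: see it or feel it. The frame is too stiff to push along.
- bin_center (a point): Centre of the blue bin, 47.5 mm above its underside. 150 mm long (its x), 100 wide (y), walls 50 high and 4 thick, 0.22 to 0.45 kg. Nested, its underside is 36 mm above the carrier's and it lifts straight out with 3 to 4 mm to spare. Turned, with lugs in the notches, its underside is at 68 mm (73 mm with lugs on top of the ledges), its middle at the carrier's middle plus the frame's shift.
- bin_lugs (a point): Middle of the bin at the height of its lugs' undersides, 12 mm above the bin's underside. Four lugs stick out 10 mm from its long sides (to |y| = 60 mm), each 14 mm long (x) and 10 mm high, at the bin's x = +58 and -18 mm on both sides. In the notches they have 2 mm play each way along x.
- bin_grip (a point): Grip point at the middle of the bin's black arch handle, 80 mm above the bin's underside, on its centre line. The handle's top bar is 80 mm long (bin's x), 12 mm thick (bin's y) and 30 mm high, from 65 to 95 mm above the underside. Axes as the bin's.
- bin_mark (a point): Orange strip on the rim at the bin's +x end, 73 mm from the bin's middle, 50 mm above its underside.
- mount0_center (a point): Resin mount, a disc 30 mm wide and 25 mm high, lying loose on the carrier's floor; centre. It stays in the carrier.
- mount1_center (a point): Resin mount, a disc 30 mm wide and 25 mm high, lying loose on the carrier's floor; centre. It stays in the carrier.
- mount2_center (a point): Resin mount, a disc 30 mm wide and 25 mm high, lying loose on the carrier's floor; centre. It stays in the carrier.
- cup0: Blue mounting cup, 44 mm wide, 45 mm high, loose on the bench close beside the carrier; a bystander; origin under its centre.
- cup1: Blue mounting cup, 44 mm wide, 45 mm high, loose on the bench close beside the carrier; a bystander; origin under its centre.
- cup2: Blue mounting cup, 44 mm wide, 45 mm high, loose on the bench; a bystander; origin under its centre.
- resin: White resin bottle, 68 mm wide, 170 mm high; a bystander; origin under its centre.
- hardener: Amber hardener bottle, 54 mm wide, 130 mm high; a bystander; origin under its centre.
- spatula: Spatula 190 mm long lying on the bench; a bystander.
Things that resemble listed ones, but are neither listed nor needed, are in the scene too. There is more than one size of the part that bears bin_center; the job needs the larger.

How it is judged:
By the outcome, as a careful person would: the job done as asked, in the order asked, and still so for the second after the job is handed in, with the robot touching nothing.
It also fails if it takes over 51 s, if anything falls off the work surface, if the arm or the gripper's body presses on something with over 40 N, if the wrist force passes 120 N, or if a joint passes its speed limit or range.

## Working session

There is one attempt and no reset: what is moved stays moved. The work goes in short steps, each a Python script; the robot and the scene stay as the last script left them, time stands still between calls to the robot, and variables do not carry over. Pictures are saved under pics/ and viewed, at most 10 in all, crops included, and the job is handed in when it is done.

```bash
mkdir -p pics
cat > h.py <<'E'
import numpy as np, cv2
from workcell import bot
from scipy.spatial.transform import Rotation as R
def cal(n):
    c=bot.get_calibration(n); return np.array(c["intrinsics"]),cv2.Rodrigues(np.array(c["rvec"],float))[0],np.array(c["tvec"],float)
def cloud(d,c):
    K,Rm,t=c; v,u=np.mgrid[:d.shape[0],:d.shape[1]]
    p=np.stack([(u-K[0,2])/K[0,0]*d,(v-K[1,2])/K[1,1]*d,d],-1)
    P=(p-t)@Rm; P[d<=0]=np.nan; return P
def save(n,im): cv2.imwrite(f"pics/{n}.png",cv2.cvtColor(im,cv2.COLOR_RGB2BGR))
E
python3 - <<'E'
from h import *
for n in("top","scene"):
    c=cal(n); im,d=bot.get_image(n); save(n,im); P=cloud(d,c); np.savez(n,im=im,P=P,d=d)
    for l in("carrier","bin_center","bin_grip","bin_mark"):
        for r in bot.regions_of(n,l)[:3]:
            m=r["region"]; q=P[m]; q=q[~np.isnan(q[:,0])]
            print(n,l,round(r["confidence"],2),np.round(r["position"]),m.sum(),np.round(np.median(q,0),3) if len(q) else None, np.round(q.min(0),3),np.round(q.max(0),3))
print(bot.get_t(),bot.get_position(),bot.get_eef_rot())
E
```

```text
top carrier 0.68 [339. 211.] 1779 [ 0.551 -0.119  0.076] [ 0.44  -0.24  -0.004] [ 0.67 -0.    0.09]
top bin_center 0.86 [222. 222.] 1474 [0.56  0.149 0.002] [ 0.492  0.081 -0.01 ] [0.627 0.222 0.076]
top bin_center 0.79 [324. 225.] 2588 [ 0.553 -0.113  0.04 ] [ 0.47  -0.199  0.004] [ 0.636 -0.026  0.133]
top bin_center 0.72 [339. 212.] 2085 [ 0.551 -0.121  0.075] [ 0.44 -0.24 -0.01] [0.678 0.003 0.09 ]
top bin_grip 0.93 [222. 224.] 1444 [0.561 0.147 0.002] [ 0.492  0.081 -0.008] [0.626 0.209 0.076]
top bin_grip 0.61 [321. 225.] 2607 [ 0.553 -0.114  0.04 ] [ 0.467 -0.199  0.03 ] [ 0.636 -0.026  0.133]
top bin_mark 0.72 [219. 224.] 1392 [0.561 0.148 0.002] [ 0.493  0.081 -0.007] [0.624 0.21  0.076]
top bin_mark 0.71 [320. 228.] 2655 [ 0.553 -0.114  0.04 ] [ 0.467 -0.202  0.01 ] [ 0.643 -0.026  0.133]
scene carrier 0.64 [271. 202.] 2528 [ 0.583 -0.062  0.066] [ 0.393 -0.322 -0.004] [0.664 0.004 0.091]
scene bin_center 0.61 [325. 268.] 1903 [0.56  0.147 0.014] [ 0.475  0.057 -0.006] [0.628 0.214 0.078]
scene bin_center 0.58 [278. 178.] 1992 [ 0.545 -0.127  0.065] [ 0.462 -0.214  0.004] [ 0.636 -0.023  0.135]
scene bin_grip 0.92 [279. 176.] 1995 [ 0.545 -0.127  0.065] [ 0.466 -0.204  0.004] [ 0.636 -0.023  0.135]
scene bin_grip 0.83 [323. 267.] 1831 [0.56  0.147 0.015] [ 0.492  0.074 -0.004] [0.628 0.214 0.078]
scene bin_mark 0.77 [277. 176.] 2057 [ 0.545 -0.126  0.066] [ 0.462 -0.214  0.003] [ 0.64  -0.004  0.135]
scene bin_mark 0.55 [325. 263.] 1860 [0.559 0.147 0.014] [ 0.475  0.055 -0.004] [0.628 0.215 0.078]
scene bin_mark 0.4 [274. 203.] 2266 [ 0.584 -0.057  0.065] [ 0.446 -0.309 -0.004] [0.662 0.004 0.091]
0.5 [ 0.20297701 -0.53797954  0.40463368] [-3.09047029e+00 -5.63574715e-01  6.12074894e-05]
```

Run:
```python
from h import *
t=np.load("top.npz"); P=t["P"]
im=t["im"][130:300,230:430]; cv2.imwrite("pics/topc.png",cv2.resize(im[...,::-1],None,fx=3.5,fy=3.5,interpolation=cv2.INTER_CUBIC))
x,y,z=P[...,0],P[...,1],P[...,2]
near=(abs(x-.553)<.13)&(abs(y+.115)<.14)
for nm,m in(("handle",near&(z>.12)&(z<.14)),("rim",near&(z>.078)&(z<.095))):
    q=P[m]; r=cv2.minAreaRect(q[:,:2].astype(np.float32)); print(nm,m.sum(),np.round(np.median(q,0),4),r)
hsv=cv2.cvtColor(t["im"],cv2.COLOR_RGB2HSV)
o=near&(hsv[...,0]<=16)&(hsv[...,0]>=5)&(hsv[...,1]>150)&(hsv[...,2]>120)
n,l,s,c=cv2.connectedComponentsWithStats(o.astype(np.uint8))
for i in range(1,n):
    if s[i,4]>3: print(s[i],np.round(np.nanmedian(P[l==i],0),3))
```

```text
handle 184 [ 0.5509 -0.1137  0.1283] ((0.5511606931686401, -0.11415724456310272), (0.07890941202640533, 0.012595578096807003), 53.008358001708984)
rim 1301 [ 0.5517 -0.1213  0.0828] ((0.5522663593292236, -0.11417640000581741), (0.19018061459064484, 0.14509955048561096), 52.82697296142578)
[297 206  15  17 113] [ 0.584 -0.069  0.039]
```

View pics/topc.png

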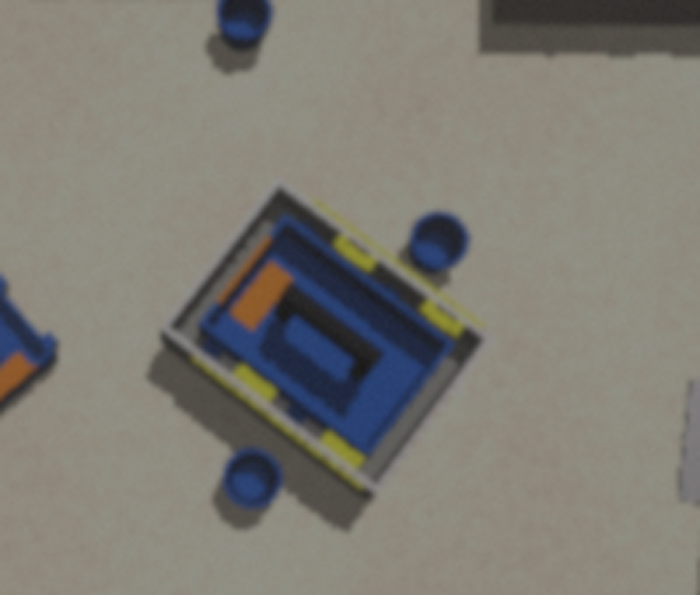

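View pics/scene.png

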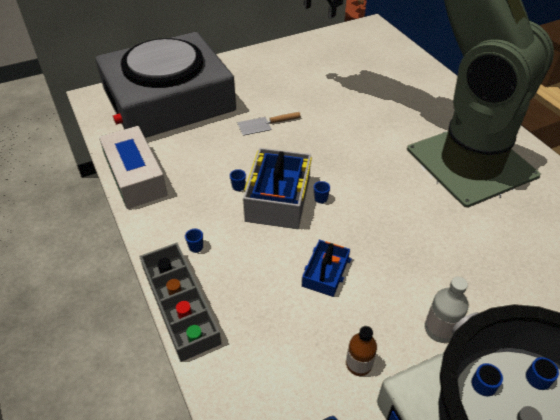

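The orange strip at crop (245,270) and the floor patch at (262,295) both put the bin's +x end at up-left. That makes yaw about 53° in the world, with cups close on both long sides. Next I'll check IK for both grasp yaws and move above the bin for a close wrist view.

```bash
cat >> h.py <<'E'
def rot(yaw): return (R.from_euler("z",yaw)*R.from_euler("x",np.pi)).as_rotvec()
E
python3 - <<'E'
from h import *
c=np.array([.5515,-.114]); a=np.radians(53)
ok=[]
for k in(a,a-np.pi):
  for z in(.271,.40):
    q=bot.inverse_kinematics([*c,z],rot(k)); print(np.degrees(k),z,None if q is None else np.round(q,2))
k=a if (q is None) else None
q1=bot.inverse_kinematics([*c,.40],rot(a)); q2=bot.inverse_kinematics([*c,.40],rot(a-np.pi))
qs=[(abs(q[6]),y) for q,y in((q1,a),(q2,a-np.pi)) if q is not None]
y=min(qs)[1]; print("use",y)
bot.reach([*c,.42],rot(y))
print(np.round(bot.get_joint_positions(),2),bot.get_position(),bot.get_t())
cc=cal("wrist"); im,d=bot.get_image("wrist"); save("w1",im); P=cloud(d,cc); np.savez("w1",im=im,P=P)
print(cc[1],-cc[1].T@cc[2])
E
```

```text
53.0 0.271 [ 0.18  0.87 -0.06  1.67  0.08  0.6  -0.57]
53.0 0.4 [ 0.2   0.69 -0.1   1.53  0.08  0.92 -0.57]
-126.99999999999999 0.271 [-0.21  1.02  0.77  1.68 -0.92  0.84 -2.81]
-126.99999999999999 0.4 [ 0.7   0.99 -1.35  1.52  0.97  1.41  1.79]
use 0.9250245035569946
[ 0.21  0.67 -0.11  1.5   0.08  0.97 -0.58] [ 0.55129484 -0.1150102   0.4199879 ] 2.4833
[[ 7.97922506e-01 -6.02760047e-01  2.75327201e-05]
 [-5.79598151e-01 -7.67248677e-01  2.74582321e-01]
 [-1.65486128e-01 -2.19111371e-01 -9.61563596e-01]] [ 0.5925995  -0.05865154  0.38914261]
```

View pics/w1.png

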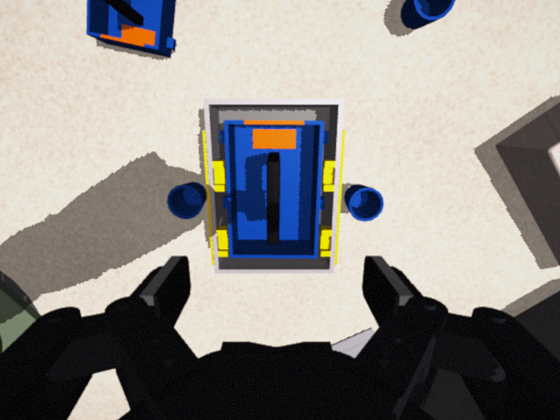

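The wrist view shows the carrier at cols 205–343, rows 99–272, with the bin's handle bar at (273,195). The yellow ledges are at (218,175), (329,175), (222,242) and (326,240). Next I'll fit the carrier, handle and ledges in 3D.

```bash
cat > fit.py <<'E'
from h import *
def fit(im,P,c0=(.5515,-.114),yaw=np.radians(53)):
    x,y,z=P[...,0],P[...,1],P[...,2]
    hsv=cv2.cvtColor(im,cv2.COLOR_RGB2HSV)
    d=P[...,:2]-np.array(c0); u=np.array([np.cos(yaw),np.sin(yaw)]); v=np.array([-u[1],u[0]])
    X,Y=d@u,d@v
    h=(abs(X)<.06)&(abs(Y)<.03)&(z>.12)&(z<.15)
    rh=cv2.minAreaRect(P[h][:,:2].astype(np.float32)); print("handle",h.sum(),rh,np.median(z[h]))
    yel=(abs(hsv[...,0].astype(int)-29)<6)&(hsv[...,1]>150)
    rim=(abs(X)<.115)&(abs(Y)<.085)&(z>.08)&(z<.092)&~yel&(hsv[...,1]<70)
    rr=cv2.minAreaRect(P[rim][:,:2].astype(np.float32)); print("rim",rim.sum(),rr,np.median(z[rim]))
    for ax,A,B in(("x",X,Y),("y",Y,X)):
        print(ax,"walls",*[np.round([np.median(A[rim&w]),np.percentile(A[rim&w],3),np.percentile(A[rim&w],97)],4) for w in((A<-.06)&(abs(B)<.05),(A>.06)&(abs(B)<.05))])
    for s in(1,-1):
        for r in((-.09,-.025),(-.015,.05)):
            m=yel&(Y*s>.045)&(Y*s<.064)&(X>r[0])&(X<r[1])&(z>.075)
            print("ledge",s,m.sum(),np.round([np.percentile(X[m],2),np.percentile(X[m],98),np.percentile(X[m],[2,98]).mean(),X[m].mean(),z[m].mean()],4))
    return X,Y,yel
if __name__=="__main__":
    t=np.load("w1.npz"); fit(t["im"],t["P"])
E
python3 fit.py
```

```text
handle 1115 ((0.5493685007095337, -0.11187548190355301), (0.07912978529930115, 0.011847343295812607), 52.43628692626953) 0.130659843357753
rim 3143 ((0.550475537776947, -0.11318255960941315), (0.19016367197036743, 0.14254149794578552), 53.099491119384766) 0.08476881259522939
x walls [-0.091  -0.0943 -0.0893] [0.0923 0.0904 0.0943]
y walls [-0.0631 -0.0693 -0.0611] [0.0691 0.0665 0.072 ]
ledge 1 196 [-0.0725 -0.0416 -0.0571 -0.0573  0.0823]
ledge 1 281 [0.003  0.0343 0.0187 0.0176 0.1054]
ledge -1 265 [-0.0726 -0.0416 -0.0571 -0.0576  0.0819]
ledge -1 348 [-0.0024  0.0343  0.016   0.0173  0.1003]
```

The ledge frame looks within about 1 mm of nominal. Next I'll grasp the handle at its measured pose, lift straight out, and check the force along the way.

```bash
cat >> h.py <<'E'
def to(p,yaw,v=.05,f=None):
    s=bot.move_l(p,velocity=v,rot=rot(yaw),f_stop=f); return s
E
python3 - <<'E'
from h import *
g=np.array([.5494,-.1120]); yaw=np.radians(52.6)
to([*g,.33],yaw,.1)
e=np.array(bot.get_position())[:2]-g; print("err",e)
g2=g-e
print(to([*g2,.271],yaw,.08,15), bot.get_position())
bot.move_gripper(.0,60); print("gap",bot.get_finger_gap(),bot.get_finger_force(),bot.get_contact_force(),bot.get_position())
f0=np.array(bot.get_contact_force())
p=np.array(bot.get_position())
for dz,v in((.01,.03),(.06,.06),(.11,.1)):
    print(to([*g2,.271+dz],yaw,v,15),np.round(bot.get_contact_force(),1),bot.get_position(),bot.get_finger_gap())
print(bot.get_t(),R.from_rotvec(bot.get_eef_rot()).as_matrix().round(4))
cc=cal("wrist"); im,d=bot.get_image("wrist"); save("w2",im); np.savez("w2",im=im,P=cloud(d,cc))
E
```

```text
err [ 9.47605724e-05 -5.52067609e-05]
False [ 0.5494101  -0.11195683  0.27139632]
gap 0.011284983389004029 59.828075766563416 [ 1.33528508 -0.91224457  0.83385014] [ 0.54938468 -0.11198314  0.27103093]
False [-0.2 -0.2 -4.1] [ 0.54928652 -0.1119058   0.28109084] 0.011415047955883545
False [ 0.3  0.7 -4. ] [ 0.54925113 -0.11192901  0.33068523] 0.011416170317449653
False [ 0.4  0.2 -4.1] [ 0.54918572 -0.11193917  0.38046163] 0.011392626147675361
7.2583 [[ 6.074e-01  7.944e-01 -7.000e-04]
 [ 7.944e-01 -6.074e-01  1.000e-04]
 [-4.000e-04 -6.000e-04 -1.000e+00]]
```

View pics/w2.png

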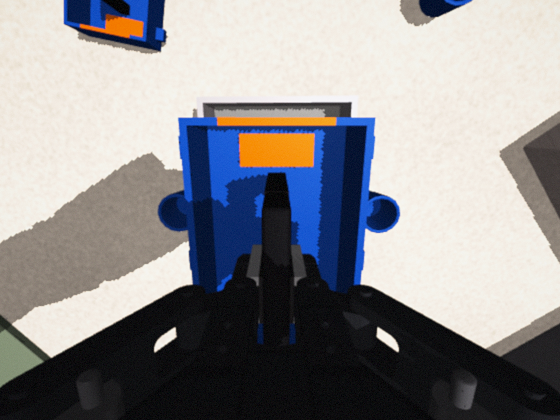

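The bin came out cleanly and weighs about 4.9 N. Now the half turn, then a measurement of the bin end against the carrier end in the same image.

Run:
```python
from h import *
q=np.array(bot.get_joint_positions()); q[6]+=np.pi; print(q.round(2)); bot.goto_joints(q)
print(bot.get_position(),bot.get_finger_gap(),bot.get_t())
yaw=np.radians(53.0)
p=bot.get_position()
c=np.array([.5515,-.114]); u=np.array([np.cos(yaw),np.sin(yaw)]); v=np.array([-u[1],u[0]])
tgt=c+u*.0008+v*.002
to([*tgt,.335],yaw-np.pi,.08)
print("target",tgt,bot.get_position(),bot.get_t(),R.from_rotvec(bot.get_eef_rot()).as_matrix().round(4)[0])
cc=cal("wrist"); im,d=bot.get_image("wrist"); save("w3",im); P=cloud(d,cc); np.savez("w3",im=im,P=P)
D=P[...,:2]-tgt
X,Y,z=D@u,D@v,P[...,2]
zb=.335-.155-.080+.050
print("exp bin rim z",zb)
def prof(nm,A,m):
    print(nm,m.sum(),np.percentile(A[m],[1,3,10,50,90,97,99]).round(4),np.median(z[m]).round(4))
prof("bin -x rim now(carrier -X) X",X,(abs(z-zb)<.008)&(abs(Y)<.04)&(X<-.06))
prof("carrier end rim X",X,(abs(z-.085)<.008)&(abs(Y)<.05)&(X<-.08)&(X>-.11))
for s in(1,-1):
    prof("carrier side",Y,(abs(z-.085)<.007)&(Y*s>.05)&(Y*s<.08)&(abs(X+.085)<.015))
    prof("bin side",Y,(abs(z-zb)<.007)&(Y*s>.04)&(Y*s<.06))
```

```text
[ 0.2   0.71 -0.11  1.57  0.09  0.86  2.55]
[ 0.54916708 -0.1119418   0.38026406] 0.011104627981688984 10.0667
target [ 0.55038418 -0.11215746] [ 0.55047584 -0.11217825  0.33535311] 10.7833 [-6.019e-01 -7.986e-01  5.000e-04]
exp bin rim z 0.15000000000000002
bin -x rim now(carrier -X) X 1260 [-0.0733 -0.0733 -0.0733 -0.0718 -0.0699 -0.0699 -0.0699] 0.1508
carrier end rim X 1268 [-0.096  -0.0959 -0.0958 -0.0933 -0.0913 -0.0912 -0.0912] 0.0848
carrier side 539 [0.0504 0.0514 0.0545 0.0661 0.0717 0.0734 0.0737] 0.0847
bin side 1949 [0.0414 0.0438 0.0471 0.0482 0.0507 0.0512 0.0514] 0.1501
carrier side 502 [-0.0705 -0.0702 -0.0685 -0.0634 -0.0541 -0.0513 -0.0504] 0.0847
bin side 1894 [-0.0487 -0.0485 -0.048  -0.0456 -0.0444 -0.0438 -0.0413] 0.1498
```

View pics/w3.png

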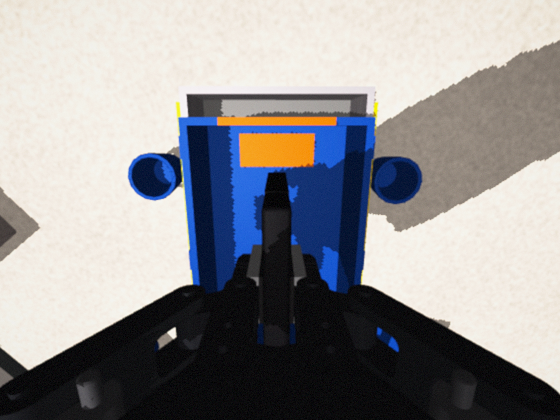

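Measured in this one image, the bin's middle is about 2.5 mm towards carrier +x of the carrier's middle, and the frame shift is about +0.5 mm. I'll correct by −2 mm and lower with force sensing. The lugs touch ledge tops at TCP z≈0.308 and are in the notches at ≈0.303.

```bash
cat >> h.py <<'E'
yaw=np.radians(53.0); u=np.array([np.cos(yaw),np.sin(yaw)]); v=np.array([-u[1],u[0]])
T0=np.array([.55038,-.11216])
def feel(dx,dy=0,top=.311):
    g=T0+u*dx+v*dy
    to([*g,top],yaw-np.pi,.05); bot.sleep(.15)
    f0=np.array(bot.get_contact_force())
    s=to([*g,.3015],yaw-np.pi,.015,5); 
    z=bot.get_position()[2]; f=np.array(bot.get_contact_force())-f0
    w=np.array([f[:2]@u,f[:2]@v,f[2]])
    print(f"dx {dx*1e3:.1f} dy {dy*1e3:.1f} stop {s} z {z:.4f} f(car) {w.round(1)} M {np.round(bot.get_wrist_torque(),2)} t {bot.get_t():.1f}")
    return z
E
python3 - <<'E'
from h import *
to([*(T0-u*.002),.318],yaw-np.pi,.05)
feel(-.002)
E
```

```text
dx -2.0 dy 0.0 stop True z 0.3029 f(car) [-0.   0.2 12. ] M [-0.    0.12  0.04] t 12.3
```

It stopped at z=0.3029 with no sideways force, which is the notch-floor height (the ledge top would be 0.308). I'll ease the press, release, retreat and verify from above.

Run:
```python
from h import *
p=np.array(bot.get_position()); to([*(T0-u*.002),.3031],yaw-np.pi,.02); print(bot.get_contact_force(),bot.get_position())
bot.move_gripper(.05); print(bot.get_finger_gap(),bot.get_contact_force())
to([*(T0-u*.002),.36],yaw-np.pi,.06); to([*(T0-u*.002),.44],yaw-np.pi,.12)
print(bot.get_t())
cc=cal("wrist"); im,d=bot.get_image("wrist"); P=cloud(d,cc); np.savez("w4",im=im,P=P)
save("w4",cv2.resize(im[60:300,150:400],None,fx=2.4,fy=2.4,interpolation=cv2.INTER_CUBIC))
D=P[...,:2]-T0; X,Y,z=D@u,D@v,P[...,2]
hsv=cv2.cvtColor(im,cv2.COLOR_RGB2HSV); blue=(abs(hsv[...,0].astype(int)-112)<14)&(hsv[...,1]>120)
for X0 in(-.072,.07):
  for Y0 in(-.047,.047):
    m=(abs(X-X0)<.009)&(abs(Y-Y0)<.009)&(z>.105)&(z<.13); print("rim corner z",X0,Y0,m.sum(),np.median(z[m]).round(4))
m=(abs(X)<.03)&(abs(Y)<.02)&(z>.15); print("handle z",m.sum(),np.median(z[m]), "expected .163; bin rim .118")
```

```text
[-0.33291292  0.28549865 -0.96297688] [ 0.54918887 -0.11374107  0.30298195]
0.050217773485386426 [ 0.2917413   0.36223618 -0.42126493]
14.9333
rim corner z -0.072 -0.047 104 0.1176
rim corner z -0.072 0.047 112 0.1179
rim corner z 0.07 -0.047 95 0.1171
rim corner z 0.07 0.047 126 0.1169
handle z 16400 0.35590277454278463 expected .163; bin rim .118
```

View pics/w4.png

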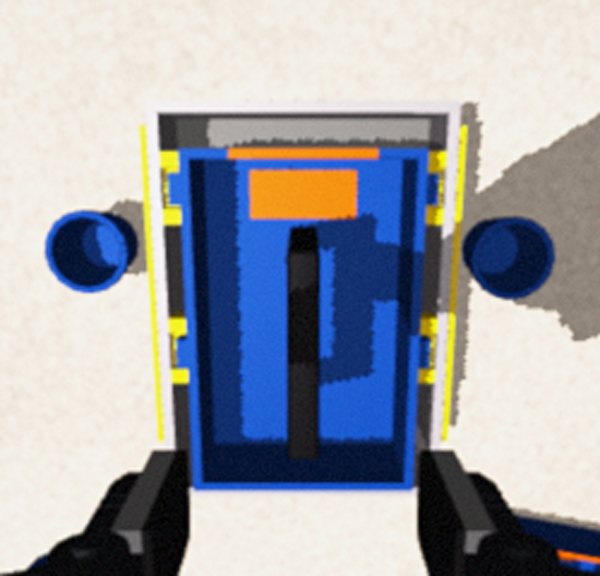

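The picture shows all four blue lugs sitting between the yellow notch cheeks, at crop (175,187), (432,187), (180,350) and (425,350). All four rim corners read 0.117–0.118 (expected 0.118), both cups are undisturbed, and the fingers are clear.

```bash
python3 -c "
from workcell import bot
print(bot.finish_job())"
```

```text
the job is handed in; nothing more can be done
None
```

The blue bin was lifted out, turned half a turn and set back with all four lugs in the notches; it was released only once it rested there, and the job was handed in after about 15 s of robot time.

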